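# Hang a shelf bracket on a slotted upright

## Task

Hang the loose shelf bracket on the slotted upright: push both of its hook tabs into the upper two slots until the back plate lies against the strip, then press it down until it is fully home and the round spring catch has sprung out again above the plate, and let go. The strip's exact height is not known, so feel for the slots gently, push no harder than needed (the forces between bracket and upright must never add up to more than 50 N), and leave the oil bottle and the thread cone standing where they are.

Things in the scene. Friction and masses are not known exactly. Their poses are not given: they have to be found in the camera images.
- bracket: Loose plain dark steel L-shaped shelf bracket, 0.25 kg, standing on its ledge. Origin: back face of its back plate, bottom edge, middle; z up, x out of the back face (the way the tabs point). Plate 5 mm thick, 32 wide (y), z 0 to 93. Ledge 32 wide, 5 thick, from the plate to x = -120 with a lip 15 high at that end.
- bracket_grip (a point): Point to grip the bracket: on its upright rib, which stands on the ledge along x: 10 mm thick (y -5 to 5), x -106 to -5, top at z = 44. This point is at x = -60, y = 0, z = 30 of the bracket. A push down here also levers the tabs, so the contact forces in the slots add up to about three times the push.
- bracket_tabs (a point): Middle of the end faces of the two hook tabs (x = 13.5, z = 56 mm of the bracket). Each tab is 5 thick (y -2.5 to 2.5), reaches from the back face to x = 13.5 and is 28 high: a neck 10 high (undersides at z = 20 and 60) and, from x = 7.5 to 13.5, a tooth that hangs 18 below the neck's underside.
- upright: Grey upright, 48 wide, 188 mm high, on a fixed base plate 90 wide, 6 thick, x -30 to 75. Origin: on the worktop under the middle of the front face of its slotted steel strip; x points into the upright (the way the tabs are pushed), z up. The front face of the strip, 5 thick, is the plane x = 0; behind it the upright is hollow to x = 28.
- slots_nominal (a point): Nominal lower edge of the middle slot: z = 80 mm on the strip's face, y = 0. Three slots, each 9 wide and 31 high: lower edges nominally at z = 40, 80, 120. The strip is clamped up to 12 mm higher or lower than nominal (one shift for all slots and the catch; it is not measured, this point does not show it). The upper two slots are to be used.
- home_nominal (a point): Where the bracket's origin is when home if the strip is at its nominal height (z = 60 mm on the strip's face); the true home is higher or lower by the strip's shift. The tabs can enter the slots with the bracket 18 to 21 mm above home. Home: necks rest on the slots' lower edges (a rigid stop), teeth behind the strip, plate 0 to 2.5 mm from it.
- catch (a joint): Round spring catch in the strip: a dome 12 mm across standing 5 mm out of its face, y = 0, z = 160.5 mm plus the strip's shift. Value in m: 0 sprung out, about 0.005 pressed in flush (2.4 N to start, 5.4 N at 5 mm). The back plate presses it in while the tabs are pushed in; once the bracket is fully home the plate's top edge is 1.5 mm below it and it springs out to 0.
- oil_bottle: White oil bottle with red spout, 45 mm across, 148 high, standing to the left of the upright. Origin: centre of its underside.
- thread_cone: White cone of thread, 66 mm across, 105 high, standing to the right of the upright. Origin: centre of its underside.
Not all that is in view belongs to the job. Of the things that look like the upright, the largest one is meant.

How it is judged:
On the way:
1. the tabs are pushed into the upper two slots: back plate against the strip, catch pressed in (x of bracket in the frame of upright between -0.0035 and 0.004 m and z of bracket in the frame of upright between 0.063 and 0.097 m and value of joint catch above 0.0015 m), for 0.1 s.
At the end, for the whole second after the job is handed in: The bracket hangs at rest in the upper two slots, fully down: its origin within 5 mm of the strip's face, 6 mm of the middle and between 46 and 74 mm high, upright and square within 0.12 rad, and the catch sprung out (below 1.5 mm) (x of bracket in the frame of upright between -0.005 and 0.004 m and y of bracket in the frame of upright between -0.006 and 0.006 m and z of bracket in the frame of upright between 0.046 and 0.074 m and value of joint catch below 0.0015 m and angle between the z axis of bracket and the z axis of upright, either way round below 0.12 rad and angle between the y axis of bracket and the y axis of upright, either way round below 0.12 rad and linear speed of bracket below 0.02 m/s); the robot touches nothing.
It fails at once if the bracket is pushed against the upright with more than 50 N (contact force between bracket and upright above 50 N).
It fails at once if the robot itself pushes on the upright with more than 50 N (contact force between any of the fingers, the arm and upright above 50 N).
It fails at once if the oil bottle is shifted by more than 40 mm or tipped (distance of oil_bottle from where it was at the start of the episode above 0.04 m or angle between oil_bottle's own z axis and vertical above 0.4 rad).
It fails at once if the thread cone is shifted by more than 40 mm or tipped (distance of thread_cone from where it was at the start of the episode above 0.04 m or angle between thread_cone's own z axis and vertical above 0.4 rad).
It also fails if it takes over 72 s, if anything falls off the work surface, if the arm or the gripper's body presses on something with over 40 N, if the wrist force passes 120 N, or if a joint passes its speed limit or range.

## Robot

A 6-joint arm with a two-finger parallel gripper is mounted at the origin on a cart in front of the work surface, level with it; the furniture and walls round the work are solid. World frame = base frame: x ahead of the robot, y to its left, z up, the work surface at z = 0. Lengths are in m, angles in rad, forces in N, time in s.
With the tool pointing down it reaches from about 0.25 to 0.8 m from the base axis. Payload 3.9 kg.
Tool frame: the origin (TCP) lies on the front face of the gripper's body, between the roots of the fingers; the fingertips stand ctrl.nose_length ahead of it and the grasp point (between the pads) lies 54 mm ahead of it (ctrl.nose_length is the distance from the TCP to the fingertips, in m); z points along the fingers, y is the line along which they close (so a half turn about z gives the same grasp; the last joint's range is limited). The gripper opens to 85 mm and grips with 20 to 120 N. Pads are 22 mm wide; open, the fingers measure 114 mm over their backs; the gripper's body (76 mm by 85 mm) begins 54 mm behind the grasp point. The pads swing forward as they close: fully open they stand 13 mm farther back than shut.
Start: joints at [-1.196, 0.26, -0.138, 1.173, 0, 1.571], TCP at [0.192, -0.489, 0.304] pointing down, gripper open.
Joint ranges: [-2.78, 2.78], [-0.83, 1.72], [-1.28, 1.37], [-1.9, 2.12], [-1.57, 1.48], [-3.14, 3.14]. Speed limits (rad/s): [2.57, 2.57, 3.14, 3.14, 3.14, 3.14].

## Interface

Orientations are given as a rotation vector (axis times angle).
In Python, from cell import ctrl, read_camera, camera_info, regions_of, spot_point gives the robot as it stands.
- The arm moves only by the shell command python3 -m inch 'ROWS'. ROWS is a JSON object of lists of equal length, an entry for each row: "turn": the turn, a rotation vector about the tool's x, y, z each as a share of 0.12 rad, from -1 to 1, a list of three; "travel": the shift along the tool's x, y, z each as a share of 20 cm, from -1 to 1, a list of three; "gripper": the opening, from -1 (shut) to 1 (fully open). In form: {"turn": [[rx, ry, rz], ...], "travel": [[dx, dy, dz], ...], "gripper": [gripper, ...]}. A call has 1 to 20 rows; each row shifts and turns the commanded pose from where the row before left it, along the tool's axes as they then stand; what a row does not reach is not made up. A row lasts 1/8 s, in which the tool goes at most 62.5 mm and 10.7 degrees, less where a joint would pass 70% of its speed; a pose out of reach is approached as far as the arm can. A call with a number of a shift or a turn outside -1 to 1 is refused whole. A call with a gripper value outside its range is refused whole. The fingers move at their own pace and stop on an object; the grip force is fixed at half the most. Time passes only in rows, so rows that do not move let the fingers close. It gives the time, the measured TCP pose, the force, the opening and the grip force at its end, in the units of the state.
- ctrl.read_state(): the state, without advancing time (a new reading comes with each control period).
- read_camera(name): name is "scene" or "top"; returns the picture (480x640x3 uint8, red, green, blue); there is no depth.
- camera_info(name): a dict with "fovy" (degrees; the focal length in pixels is half the picture's height over the tangent of half this angle, whatever the lens; pixels are square), "cx", "cy" (the principal point, pixels), "position" and "attitude" of the camera in the world. Camera axes: x right, y up, looking along -z (the intrinsics and any distortion apply to the point x, -y, -z); pixel columns grow to the right and rows downward; lengths in m; the calibration is good to about 2 mm. A picture is of the moment at which its call begins. camera_info takes no time and is no camera call.
- ctrl.finish_job(): hands the job in; it is judged then, once.
Trained networks look in the newest picture that a camera, given by its name, has taken for a name from the list of things; names that differ only in an ending like _2 or _b are one class to them, and where a whole thing is asked for, a point or a joint stands for the part that bears it (a point fixed in the world has none). Each returns a list of dicts, best first, with "confidence" (0 to 1); they miss things now and then, are a little off and sometimes report something else, mostly with a low value. They report only what shows in the picture. A call takes as long as a camera call. They do not tell look-alikes from the thing itself.
- regions_of(camera, target): "pixels" (480x640 bool, what is visible of it) and "box" ([left, top, right, bottom] as shares, 0 to 1, of the picture: columns of its width, rows of its height, round what is visible of it).
- spot_point(camera, target): "xy" ([column, row] as shares, 0 to 1, of the picture: columns of its width, rows of its height: a listed point, or the origin of a listed thing).
The state is a dict: "t": time; "q": joint angles; "joint_vel": joint speeds; "effort": joint torques, N m; "position": TCP position; "tcp_rot": TCP orientation; "wrist_force": force on the tool from outside, world axes, zero at the start; "wrist_torque": the same for the moment, N m; "gripper_width": finger opening in m; "grip_force": force on a finger pad.
Only numpy, scipy, OpenCV 4.12 (cv2) and the standard library are available. Lean on these libraries where they do the work, as an engineer would, in place of code of your own. Each camera call takes 0.05 s, during which the arm holds its last target. There are 200 camera calls.

## Working session

There is one attempt and no reset: what is moved stays moved. The work goes in short steps, Python scripts to look and compute and a shell command to move; the robot and the scene stay as the last step left them, time stands still between calls to the robot, and variables do not carry over. Pictures are saved under pics/ and viewed, at most 10 in all, crops included, and the job is handed in when it is done.

```bash
ls; mkdir -p pics
python3 - <<'E'
from cell import *
import cv2
for n in("scene","top"):
    im=read_camera(n); cv2.imwrite(f"pics/{n}0.png",im[:,:,::-1]); print(camera_info(n))
    for t in("bracket","bracket_grip","bracket_tabs","upright","slots_nominal","catch","oil_bottle","thread_cone"):
        try: print(n,t,[(round(r["confidence"],2),(round(r["xy"][0]*640,1),round(r["xy"][1]*480,1))) for r in spot_point(n,t)[:4]])
        except Exception as e: print(t,e)
s=ctrl.read_state();print(s,ctrl.nose_length)
E
```

```text
pics
{'fovy': 57.32876421142464, 'cx': 321.39418700487556, 'cy': 236.34712423740262, 'position': array([0.09370859, 0.84492756, 0.8884862 ]), 'attitude': array([ 0.34259747, -1.0631882 , -2.37778089])}
scene bracket [(0.92, (401.6, 219.4))]
scene bracket_grip [(0.71, (425.2, 215.4))]
scene bracket_tabs [(0.92, (400.6, 208.0))]
scene upright [(0.88, (244.8, 334.5)), (0.73, (244.4, 291.2)), (0.59, (306.2, 274.1))]
scene slots_nominal [(0.81, (240.5, 279.6)), (0.79, (305.8, 249.5)), (0.56, (242.4, 319.9))]
catch it knows: bracket, bracket_grip, bracket_tabs, home_nominal, oil_bottle, slots_nominal, thread_cone, upright
scene oil_bottle [(0.94, (275.5, 299.7))]
scene thread_cone [(0.94, (316.2, 236.3))]
{'fovy': 47.3201688084267, 'cx': 319.2584805536728, 'cy': 245.68159635278886, 'position': array([0.31978251, 0.11377117, 1.47062552]), 'attitude': array([ 0.13510938, -0.13546424, -1.56144295])}
top bracket [(0.85, (439.6, 281.2))]
top bracket_grip [(0.92, (443.6, 299.6))]
top bracket_tabs [(0.75, (439.4, 272.5)), (0.36, (439.5, 280.7))]
top upright [(0.96, (308.5, 236.9)), (0.79, (250.1,
[... 308 characters left out ...]
.1, 212.9))]
{'t': 0.8, 'q': array([-1.19600793e+00,  2.59955328e-01, -1.38073645e-01,  1.17270205e+00,
       -1.81403864e-05,  1.57075835e+00]), 'joint_vel': array([-0.00050892,  0.00070773,  0.00017546,  0.00051013,  0.00017416,
        0.00051517]), 'effort': array([ 2.23390257e-04, -4.05548286e+01,  2.54227048e+01,  5.03657102e-04,
       -2.03923164e-04, -5.98035456e-06]), 'position': array([ 0.19218499, -0.48855748,  0.30393776]), 'tcp_rot': array([ 3.08651541e+00,  5.85322698e-01, -8.88644196e-06]), 'wrist_force': array([1.4444405 , 0.09448174, 0.09953518]), 'wrist_torque': array([-0.01043059, -0.00816998,  0.04054744]), 'grip_force': 0.0, 'gripper_width': 0.08548869882499416} 0.0726
```

View pics/scene0.png

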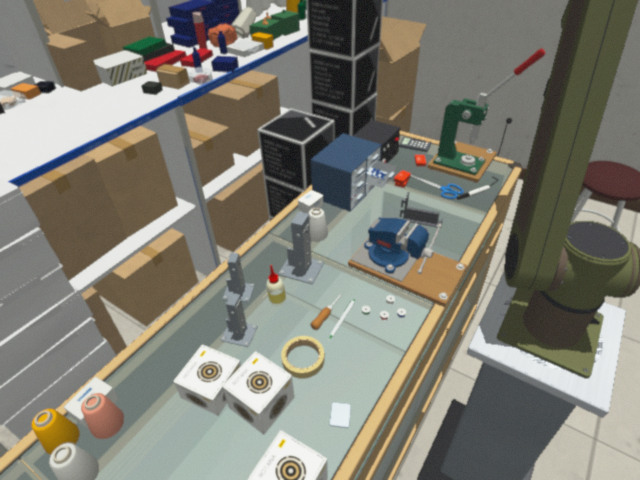

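View pics/top0.png

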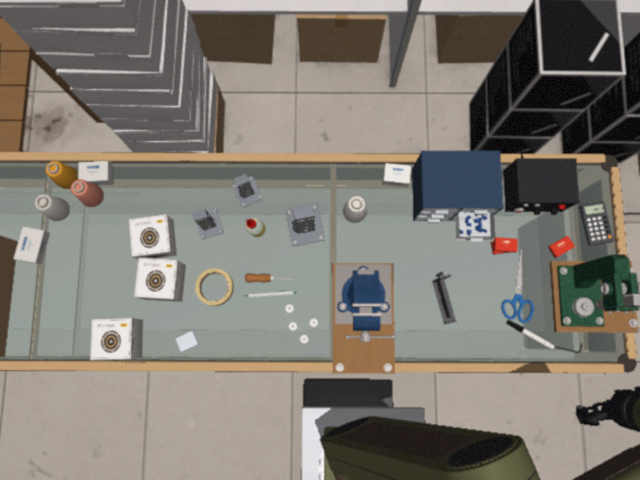

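The scene shows the bracket at about (420,212), and in top it runs from (439,272) to (450,322). There are three upright look-alikes in top: (305,224), (246,190) and (207,222). The one at (305,224), scene (300,240), is clearly the largest and stands between the bottle (255,227) and the cone (355,208), as described. I'll confirm it in a crop and measure.

```bash
cat > h.py <<'E'
import numpy as np, cv2
from cell import *
from scipy.spatial.transform import Rotation as R
def cam(n):
    i=camera_info(n); f=240/np.tan(np.radians(i["fovy"])/2)
    return np.array(i["position"]),R.from_rotvec(i["attitude"]).as_matrix(),f,i["cx"],i["cy"]
def ray(n,p):
    c,A,f,cx,cy=cam(n); d=A@np.array([(p[0]-cx)/f,-(p[1]-cy)/f,-1]); return c,d/np.linalg.norm(d)
def at_z(n,p,z):
    c,d=ray(n,p); return c+d*(z-c[2])/d[2]
def proj(n,X):
    c,A,f,cx,cy=cam(n); v=(np.atleast_2d(X)-c)@A; return np.c_[cx+f*v[:,0]/-v[:,2],cy-f*v[:,1]/-v[:,2]]
def tri(p,q):
    (c1,d1),(c2,d2)=ray("scene",p),ray("top",q)
    s=np.linalg.lstsq(np.c_[d1,-d2],c2-c1,rcond=None)[0]; a,b=c1+s[0]*d1,c2+s[1]*d2
    return (a+b)/2,np.linalg.norm(a-b)
E
python3 - <<'E'
from h import *
np.set_printoptions(precision=4,suppress=True)
for n,p,q in [("br",(401.6,219.4),(439.6,281.2)),("grip",(425.2,215.4),(443.6,299.6)),("tabs",(400.6,208.),(439.4,272.5)),("up",(306.2,274.1),(308.5,236.9)),("slot",(305.8,249.5),(304.5,228.5)),("oil",(275.5,299.7),(258.1,231.8)),("cone",(316.2,236.3),(355.1,212.9))]: print(n,*tri(p,q))
print(at_z("top",(443.6,299.6),.03),at_z("top",(308.5,236.9),0))
a=cv2.imread("pics/top0.png"); b=cv2.imread("pics/scene0.png")
k=lambda im,x,y,w,h,s:cv2.resize(im[y:y+h,x:x+w],(w*s,h*s),interpolation=cv2.INTER_CUBIC)
top=k(a,235,175,130,90,3); br=k(a,415,255,65,90,3)
sc=k(b,250,170,200,110,3)[:, :585]
cv2.imwrite("pics/crop1.png",np.vstack([np.hstack([top,br]),sc]))
E
```

```text
br [ 0.4873 -0.213  -0.018 ] 0.010527810062531586
grip [ 0.4242 -0.2155  0.0254] 0.01007461816662867
tabs [ 0.4991 -0.2045  0.0308] 0.002225530852522884
up [ 0.6117  0.1476 -0.022 ] 0.016280440419694325
slot [0.6094 0.1538 0.0816] 0.005981652312423791
oil [ 0.6184  0.2843 -0.0005] 0.010472371238188852
cone [ 0.6706  0.0166 -0.0025] 0.004265506153760046
[ 0.4287 -0.213   0.03  ] [0.6001 0.1436 0.    ]
```

View pics/crop1.png

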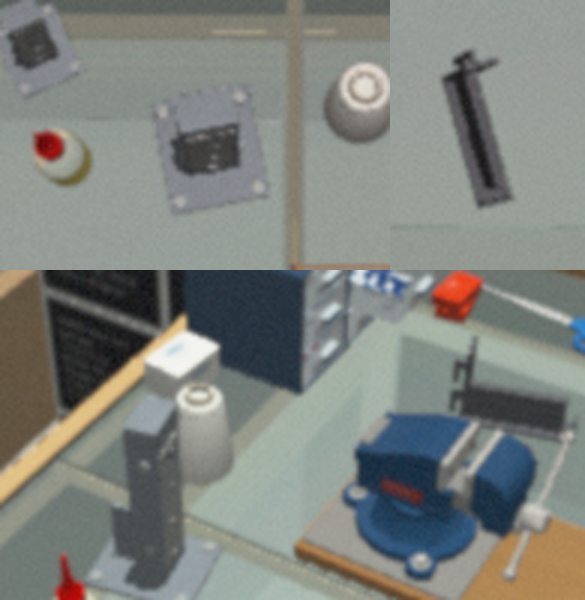

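The crop confirms the large upright: the tower on its base plate at top (305,224), with its slots facing the robot. The bracket stands with its tabs pointing away from the robot. Next I fit both poses by matching model silhouettes to the masks.

```bash
cat > fit.py <<'E'
from h import *
from scipy.optimize import minimize
S=4
def box(x0,x1,y0,y1,z0,z1): return np.array([[x,y,z] for x in(x0,x1) for y in(y0,y1) for z in(z0,z1)])/1e3
BR=[box(-5,0,-16,16,0,93),box(-120,0,-16,16,0,5),box(-120,-115,-16,16,0,15),box(-106,-5,-5,5,5,44)]+[b for z in(20,60) for b in(box(0,13.5,-2.5,2.5,z,z+10),box(7.5,13.5,-2.5,2.5,z-18,z+10))]
def UP(D=33,D2=60,H2=60): return [box(-30,75,-45,45,0,6),box(0,D,-24,24,6,188),box(D-1,D2,-12,12,6,H2)]
def place(bs,p,z=0): 
    r=R.from_euler("z",p[2]).as_matrix(); return [b@r.T+[p[0],p[1],z] for b in bs]
def render(n,bs):
    m=np.zeros((480*S,640*S),np.uint8)
    for b in bs:
        q=np.round((proj(n,b)+.5)*S*16).astype(np.int32); cv2.fillConvexPoly(m,cv2.convexHull(q),255,shift=4)
    return cv2.resize(m,(640,480),interpolation=cv2.INTER_AREA)/255.
def mask(n,t,near):
    rs=[r for r in regions_of(n,t)]
    def d(r):
        ys,xs=np.nonzero(r["pixels"]); return np.hypot(xs.mean()-near[0],ys.mean()-near[1])
    return min(rs,key=d)["pixels"].astype(float)
def fit(make,p0,ms,sc):
    def cost(v): return sum(np.abs(render(n,make(p0+v*sc))-m).sum() for n,m in ms.items())
    best=None
    for k in range(2):
        v0=np.zeros(len(p0)) if best is None else best.x
        best=minimize(cost,v0,method="Nelder-Mead",options=dict(initial_simplex=np.vstack([v0]+[v0+e for e in np.eye(len(p0))]),maxiter=220,xatol=.01,fatol=.05))
    return p0+best.x*sc,best.fun,sum(m.sum() for m in ms.values())
E
python3 - <<'E'
from fit import *
np.set_printoptions(precision=4,suppress=True)
for n in("scene","top"): read_camera(n)
mb={n:mask(n,"bracket",q) for n,q in(("scene",(420,212)),("top",(444,298)))}
mu={n:mask(n,"upright",q) for n,q in(("scene",(300,250)),("top",(305,224)))}
np.savez("masks.npz",**{"b"+k:v for k,v in mb.items()},**{"u"+k:v for k,v in mu.items()})
for ks in(("scene","top"),("top",)):
    print(fit(lambda p:place(BR,p),np.array([.487,-.2,.22]),{k:mb[k] for k in ks},np.array([.01,.01,.05])))
    r=fit(lambda p:place(UP(*p[3:]),p),np.array([.605,.147,.236,33,60,60]),{k:mu[k] for k in ks},np.array([.01,.01,.05,5,10,20]))
    print(r)
    if len(ks)==2:P=r[0]
a=[]
for n,x,y in(("top",260,180),("scene",250,190)):
    im=cv2.resize(read_camera(n)[y:y+100,x:x+90,::-1],None,fx=4,fy=4,interpolation=cv2.INTER_CUBIC)
    for b in place(UP(*P[3:]),P):
        q=((proj(n,b)-[x,y]+.5)*4).astype(int)
        for i in range(8):
            for j in(1,2,4):
                if i^j>i: cv2.line(im,tuple(map(int,q[i])),tuple(map(int,q[i^j])),(0,255,0),1)
    a.append(im)
cv2.imwrite("pics/ov1.png",np.hstack(a))
E
```

```text
Traceback (most recent call last):
  File "fit.py", line 24, in fit
    best=minimize(cost,v0,method="Nelder-Mead",options=dict(initial_simplex=np.vstack([v0]+[v0+e for e in np.eye(len(p0))]),maxiter=220,xatol=.01,fatol=.05))
  File "fit.py", line 20, in cost
    def cost(v): return sum(np.abs(render(n,make(p0+v*sc))-m).sum() for n,m in ms.items())
                        ~~~^^^^^^^^^^^^^^^^^^^^^^^^^^^^^^^^^^^^^^^^^^^^^^^^^^^^^^^^^^^^^^^
  File "fit.py", line 20, in <genexpr>
    def cost(v): return sum(np.abs(render(n,make(p0+v*sc))-m).sum() for n,m in ms.items())
                                   ~~~~~~^^^^^^^^^^^^^^^^^
  File "fit.py", line 12, in render
    q=np.round((proj(n,b)+.5)*S*16).astype(np.int32); cv2.fillConvexPoly(m,cv2.convexHull(q),255,shift=4)
                ~~~~^^^^^
  File "h.py", line 12, in proj
    c,A,f,cx,cy=cam(n); v=(np.atleast_2d(X)-c)@A; return np.c_[cx+f*v[:,0]/-v[:,2],cy-f*v[:,1]/-v[:,2]]
                ~~~^^^
  File "h.py", line 5, in cam
    i=camera_info(n); f=240/np.tan(np.radians(i["fovy"])/2)
ValueError: time passes only in moves, steps and waits
```

camera_info can't be called that often, so I'll cache it.

```bash
sed -i 's/^def cam(n):/import functools\n@functools.cache\ndef cam(n):/' h.py
cat > up.py <<'E'
from fit import *
np.set_printoptions(precision=4,suppress=True)
M=np.load("masks.npz")
for ks in(("scene","top"),("top",),("scene",)):
    print(ks,fit(lambda p:place(BR,p),np.array([.487,-.2,.22]),{k:M["b"+k] for k in ks},np.array([.01,.01,.05])))
    r=fit(lambda p:place(UP(*p[3:]),p),np.array([.605,.147,.236,33,60,60]),{k:M["u"+k] for k in ks},np.array([.01,.01,.05,5,10,20]))
    print(r)
    if len(ks)==2:P=r[0]
a=[]
for n,x,y in(("top",260,180),("scene",250,190)):
    im=cv2.resize(read_camera(n)[y:y+100,x:x+90,::-1],None,fx=4,fy=4,interpolation=cv2.INTER_CUBIC)
    for b in place(UP(*P[3:]),P):
        q=((proj(n,b)-[x,y]+.5)*4).astype(int)
        for i in range(8):
            for j in(1,2,4):
                if i^j>i: cv2.line(im,tuple(map(int,q[i])),tuple(map(int,q[i^j])),(0,255,0),1)
    a.append(im)
cv2.imwrite("pics/ov1.png",np.hstack(a))
E
python3 up.py
```

```text
('scene', 'top') (array([ 0.4857, -0.2043,  0.2406]), np.float64(202.8470588235294), np.float64(1179.0))
(array([ 0.6122,  0.1505,  0.2071, 31.2282, 55.7515, 65.8347]), np.float64(154.77647058823527), np.float64(2977.0))
('top',) (array([ 0.4866, -0.2043,  0.2471]), np.float64(80.6), np.float64(580.0))
(array([ 0.6122,  0.1497,  0.2072, 31.2045, 64.7934, 63.5417]), np.float64(41.015686274509804), np.float64(1279.0))
('scene',) (array([ 0.4849, -0.2031,  0.2359]), np.float64(113.79215686274509), np.float64(599.0))
(array([ 0.6111,  0.1522,  0.2081, 30.4021, 55.7244, 65.0956]), np.float64(86.76862745098039), np.float64(1698.0))
```

View pics/ov1.png

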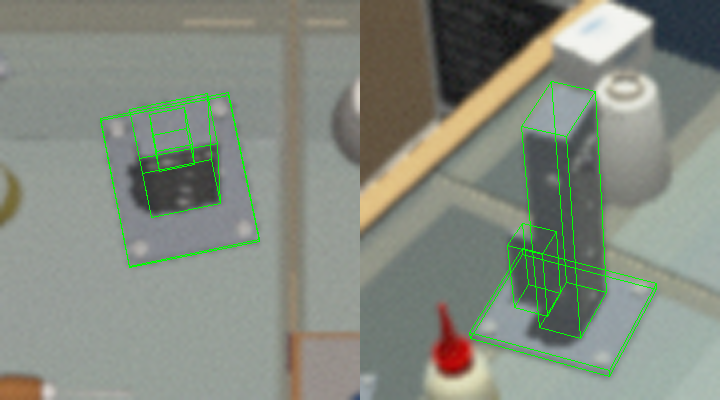

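The overlay fits the base plate and tower in both views. Next I estimate the strip's shift from the grey-level profile down the strip in averaged scene pictures.

```bash
cat > strip.py <<'E'
from fit import *
P=(.6122,.1505,.2071)
im=np.mean([read_camera("scene").astype(float) for _ in range(8)],0)
np.save("scavg.npy",im)
y=np.arange(-24,25,.25); z=np.arange(0,190,.25)
Y,Z=np.meshgrid(y,z[::-1]); X=place([np.c_[0*Y.ravel(),Y.ravel(),Z.ravel()]/1e3],P)[0]
q=proj("scene",X).reshape(*Y.shape,2).astype(np.float32)
f=cv2.remap(im.astype(np.float32),q[...,0],q[...,1],cv2.INTER_CUBIC)
f=np.clip((f-20)*2,0,255).astype(np.uint8)[:,:,::-1].copy()
for zz in(40,71,80,111,120,151,160.5):
    r=int((189.75-zz)*4); cv2.line(f,(0,r),(12,r),(0,0,255),1)
x0,y0=270,200
c=cv2.resize(np.clip(im[y0:y0+80,x0:x0+60,::-1]*1.3,0,255).astype(np.uint8),None,fx=7,fy=7,interpolation=cv2.INTER_CUBIC)
f=cv2.resize(f,(int(f.shape[1]*560/f.shape[0]*1.0),560)); 
cv2.imwrite("pics/strip.png",np.hstack([c,cv2.resize(f,(300,560))]))
g=cv2.remap(im.mean(2).astype(np.float32),q[...,0],q[...,1],cv2.INTER_CUBIC)
for o in(-4,0,4): print(o,g[::-1][8::16,(abs(y-o)<2.1)].mean(1).round().astype(int))
E
python3 strip.py
```

```text
-4 [131 112  94  86  96 112 109  95  90  89  90  90  90  88  95 109 105  95
  91  91  91  90  90  88  86  92 104  96  90  89  90  91  89  84  74  81
 102 112 118 115 109  91  80  78  89 114 143]
0 [129 109  93  84  86 101 114 106  93  89  89  91  90  89  89 100 114 103
  93  90  90  90  89  89  86  86  93  99  93  90  91  91  91  88  81  75
  88 108 113 113 101  90  82  78  88 114 144]
4 [137 109  92  85  85  90 101 106  98  91  89  89  90  90  89  90 100 107
  97  90  89  89  89  88  87  86  87  91  93  90  90  90  90  89  86  81
  83 101 113 106  97  86  81  80  87 113 144]
```

View pics/strip.png

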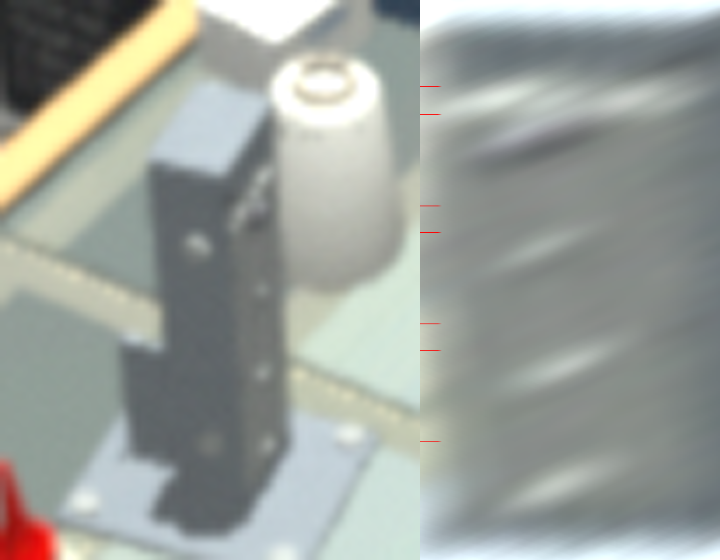

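The strip shows bright slot floors at about z = 26, 66 and 109 and the catch near z ≈ 157. That suggests a downward shift, but it is too coarse to trust, so I'll feel for the slots. Now I move over the bracket.

```bash
cat > go.py <<'E'
from h import *
def delta(x,y,z,yaw=None):
    "tool-frame turn share total and travel share total to reach TCP target (tool down)"
    s=ctrl.read_state(); A=R.from_rotvec(s["tcp_rot"])
    cy=np.arctan2(A.as_matrix()[1,0],A.as_matrix()[0,0])
    if yaw is None: B=A
    else: B=R.from_euler("z",yaw)*R.from_euler("x",np.pi)
    t=(A.inv()*B).as_rotvec()/.12; d=B.inv().apply(np.array([x,y,z])-s["position"])
    print("t",round(s["t"],2),"pos",s["position"].round(4),"yaw",round(cy,4),"F",s["wrist_force"].round(1),"T",s["wrist_torque"].round(2),"w",round(s["gripper_width"],4))
    print("turn",t.round(3),"travel share",(d/.2).round(4),"mm",(d*1e3).round(1))
E
python3 -m inch '{"turn":[[0,0,0.56],[0,0,0.56],[0,0,0],[0,0,0],[0,0,0],[0,0,0],[0,0,0],[0,0,0],[0,0,0],[0,0,0],[0,0,0],[0,0,0]],"travel":[[0,0,0],[0,0,0],[0.183,-0.129,0],[0.183,-0.129,0],[0.183,-0.129,0],[0.183,-0.129,0],[0.183,-0.129,0],[0.183,-0.129,0.1],[0.183,-0.129,0.2],[0.183,-0.129,0.2],[0,0,0.1],[0,0,0]],"gripper":[1,1,1,1,1,1,1,1,1,1,1,1]}'
python3 - <<'E'
from go import *
delta(.4276,-.2186,.084,.2406)
a=[]
im=read_camera("top"); 
c=cv2.resize(im[240:345,390:500,::-1],None,fx=4,fy=4,interpolation=cv2.INTER_CUBIC); cv2.imwrite("pics/above.png",c)
E
```

```text
t: 3.1
position: [0.4265, -0.2173, 0.1825]
tcp_rot: [-3.117, -0.378, 0.005]
wrist_force: [-0.7, -0.6, 0.4]
gripper_width: 0.0852
grip_force: 0.0
t 3.1 pos [ 0.4265 -0.2173  0.1825] yaw 0.2417 F [-0.7 -0.6  0.4] T [-0.    0.03 -0.03] w 0.0852
turn [-0.021  0.026  0.009] travel share [0.0037 0.0078 0.4923] mm [ 0.7  1.6 98.5]
```

View pics/above.png

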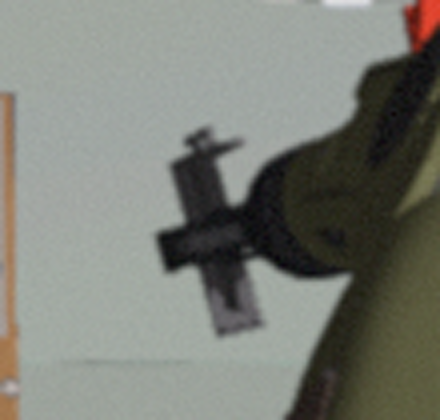

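The gripper straddles the rib squarely, with the fingers at about (165,250) and (245,235) in the crop. Descending and gripping.

```bash
python3 -m inch '{"turn":[[0,0,0],[0,0,0],[0,0,0],[0,0,0],[0,0,0],[0,0,0],[0,0,0],[0,0,0],[0,0,0],[0,0,0],[0,0,0],[0,0,0],[0,0,0],[0,0,0],[0,0,0]],"travel":[[0.0037,0.0078,0.08],[0,0,0.1],[0,0,0.1],[0,0,0.1],[0,0,0.07],[0,0,0.042],[0,0,0],[0,0,0],[0,0,0],[0,0,0],[0,0,0],[0,0,0],[0,0,0],[0,0,0],[0,0,0]],"gripper":[1,1,1,1,1,1,1,-1,-1,-1,-1,-1,-1,-1,-1]}'
python3 - <<'E'
from go import *
delta(.4276,-.2186,.084,.2406)
E
```

```text
t: 5.03
position: [0.4287, -0.2196, 0.0857]
tcp_rot: [-3.119, -0.377, -0.001]
wrist_force: [-1.2, 1.0, 5.7]
gripper_width: 0.009
grip_force: 59.3
t 5.03 pos [ 0.4287 -0.2196  0.0857] yaw 0.2405 F [-1.2  1.   5.7] T [0.32 0.07 0.01] w 0.009
turn [-0.001 -0.004 -0.001] travel share [-0.0039 -0.0064  0.0087] mm [-0.8 -1.3  1.7]
```

```bash
python3 -m inch '{"turn":[[0,0,0],[0,0,0],[0,0,0],[0,0,0],[0,0,0],[0,0,0],[0,0,0.278],[0,0,0],[0,0,0],[0,0,0],[0,0,0],[0,0,0],[0,0,0],[0,0,0],[0,0,0],[0,0,0],[0,0,0],[0,0,0],[0,0,0],[0,0,0]],"travel":[[0,0,-0.08],[0,0,-0.17],[0,0,-0.2],[0,0,-0.2],[0,0,-0.2],[0,0,-0.17],[0,0,0],[0.0611,-0.1352,0],[0.0611,-0.1352,0],[0.0611,-0.1352,0],[0.0611,-0.1352,0],[0.0611,-0.1352,0],[0.0611,-0.1352,0],[0.0611,-0.1352,0],[0.0611,-0.1352,0],[0.0611,-0.1352,0],[0.0611,-0.1352,0],[0.0611,-0.1352,0],[0.0611,-0.1352,0],[0,0,0]],"gripper":[-1,-1,-1,-1,-1,-1,-1,-1,-1,-1,-1,-1,-1,-1,-1,-1,-1,-1,-1,-1]}'
python3 - <<'E'
from go import *
delta(.5055,.1281,.181,.2071)
E
```

```text
t: 7.52
position: [0.5081, 0.1174, 0.288]
tcp_rot: [-3.113, -0.35, 0.005]
wrist_force: [-0.7, -0.1, -3.3]
gripper_width: 0.009
grip_force: 58.8
t 7.53 pos [0.5081 0.1174 0.288 ] yaw 0.2241 F [-0.7 -0.1 -3.3] T [-0.09  0.06 -0.  ] w 0.009
turn [-0.074  0.017  0.142] travel share [-0.0018 -0.0549  0.535 ] mm [ -0.4 -11.  107. ]
```

```bash
python3 -m inch '{"turn":[[0,0,0],[0,0,0],[0,0,0],[0,0,0],[0,0,0],[0,0,0],[0,0,0],[0,0,0]],"travel":[[0,0,0.05],[0,0,0.12],[0,0,0.16],[0,0,0.13],[0,0,0.07],[0,0,0],[0,0,0],[0,0,0]],"gripper":[-1,-1,-1,-1,-1,-1,-1,-1]}'
cat > hand.py <<'E'
from go import *
from fit import *
np.set_printoptions(precision=4,suppress=True)
def inhand():
    "bracket pose in world by silhouette in both cameras, tilt assumed none"
    s=ctrl.read_state(); y=np.arctan2(*R.from_rotvec(s["tcp_rot"]).as_matrix()[1::-1,0])
    p=s["position"]; z=p[2]-.0857
    g=np.array([p[0]+.059*np.cos(y),p[1]+.059*np.sin(y),y])
    a={}
    for n in("scene","top"):
        im=read_camera(n); rs=regions_of(n,"bracket"); q=proj(n,[g[0],g[1],z])[0]
        print(n,q.round(1),[(round(r["confidence"],2),(np.array(r["box"])*[640,480,640,480]).round(),r["pixels"].sum()) for r in rs])
        cv2.imwrite(f"pics/h_{n}.png",im[:,:,::-1])
    return g,z
E
python3 - <<'E'
from hand import *
delta(.5055,.1281,.181,.2071)
g,z=inhand(); print(g,z)
a=[]
P=(.6122,.1505,.2071)
for n,x,y in(("top",270,180),("scene",265,175)):
    im=cv2.resize(cv2.imread(f"pics/h_{n}.png")[y:y+100,x:x+80],None,fx=5,fy=5,interpolation=cv2.INTER_CUBIC)
    for b in place(BR,g,z):
        q=((proj(n,b)-[x,y]+.5)*5).astype(int)
        cv2.polylines(im,[cv2.convexHull(q)],True,(0,255,0),1)
    a.append(im)
cv2.imwrite("pics/ov2.png",np.hstack(a))
E
```

```text
t: 8.52
position: [0.5085, 0.1176, 0.1846]
tcp_rot: [-3.113, -0.349, -0.002]
wrist_force: [0.4, 0.9, -3.1]
gripper_width: 0.0089
grip_force: 58.8
t 8.53 pos [0.5085 0.1176 0.1846] yaw 0.2231 F [ 0.4  0.9 -3.1] T [-0.04  0.02 -0.03] w 0.0089
turn [-0.078 -0.018  0.133] travel share [-0.004  -0.0543  0.0181] mm [ -0.8 -10.9   3.6]
scene [325.  245.8] [(0.94, array([320., 219., 373., 264.]), np.int64(840))]
top [312.7 242.8] []
[0.5661 0.1307 0.2231] 0.09892928666676332
```

View pics/ov2.png

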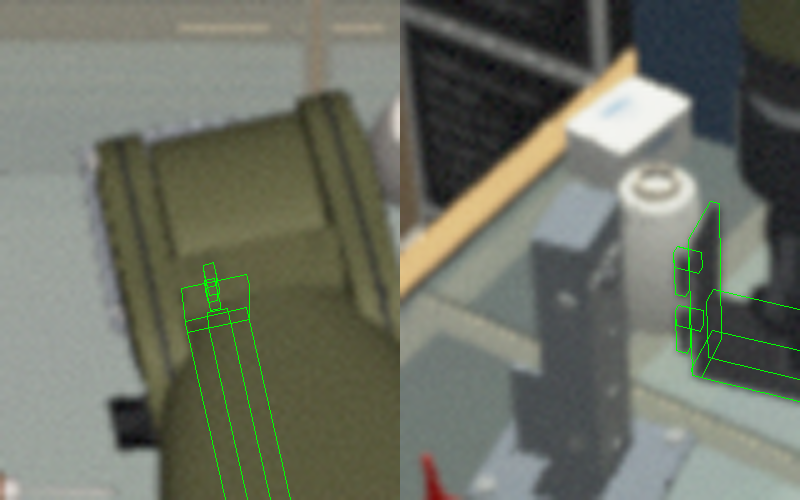

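The hand-pose model matches the scene view (tabs at about (680,265) and (680,330) in the crop), and top is hidden by the arm. I correct the pose, then fit the bracket in hand in the scene camera to find that camera's bias relative to the upright.

```bash
python3 -m inch '{"turn":[[-0.078,-0.018,0.133],[0,0,0],[0,0,0],[0,0,0],[0,0,0]],"travel":[[0,0,0],[-0.004,-0.027,0.018],[0,-0.027,0],[0,0,0],[0,0,0]],"gripper":[-1,-1,-1,-1,-1]}'
cat >> hand.py <<'E'
def sfit():
    s=ctrl.read_state(); y=np.arctan2(*R.from_rotvec(s["tcp_rot"]).as_matrix()[1::-1,0])
    p=s["position"]; z=p[2]-.0857
    read_camera("scene"); m=regions_of("scene","bracket")[0]["pixels"].astype(float)
    # ignore pixels hidden by gripper: compare only left part and below
    M=np.zeros_like(m); q=proj("scene",[p[0]+.035*np.cos(y),p[1]+.035*np.sin(y),z])[0]; M[:, :int(q[0])]=1
    g0=np.array([p[0]+.059*np.cos(y),p[1]+.059*np.sin(y)])
    cost=lambda v:(np.abs(render("scene",place(BR,[*(g0+v*.01),y],z))-m)*M).sum()
    b=minimize(cost,np.zeros(2),method="Nelder-Mead",options=dict(initial_simplex=[[0,0],[.5,0],[0,.5]]))
    d=b.x*10; c,sn=np.cos(y),np.sin(y)
    print("bracket fit minus kinematic, mm: along x",c*d[0]+sn*d[1],"along y",-sn*d[0]+c*d[1],"cost",b.fun,"of",(m*M).sum())
E
python3 - <<'E'
from hand import *
delta(.5055,.1281,.181,.2071); sfit(); sfit()
E
```

```text
t: 9.35
position: [0.507, 0.1171, 0.18]
tcp_rot: [-3.114, -0.348, 0.005]
wrist_force: [-0.1, -0.6, -2.1]
gripper_width: 0.0095
grip_force: 58.8
t 9.35 pos [0.507  0.1171 0.18  ] yaw 0.2229 F [-0.1 -0.6 -2.1] T [ 0.01 -0.02  0.04] w 0.0095
turn [-0.074  0.019  0.131] travel share [ 0.0039 -0.0554 -0.0051] mm [  0.8 -11.1  -1. ]
bracket fit minus kinematic, mm: along x -4.436003841670023 along y 1.4809470480020834 cost 92.29019607843138 of 227.0
bracket fit minus kinematic, mm: along x -1.0130221825796681 along y 1.6754442144797927 cost 27.458823529411763 of 319.0
```

```bash
python3 - <<'E'
from go import *
s=ctrl.read_state(); print(s["q"].round(4),s["effort"].round(2),s["joint_vel"].round(3))
E
python3 -m inch '{"turn":[[0,0,0]],"travel":[[0,-0.05,0]],"gripper":[-1]}'
python3 -m inch '{"turn":[[0,0,0],[0,0,0]],"travel":[[0,0,0],[0,0,0]],"gripper":[-1,-1]}'
python3 - <<'E'
from go import *
s=ctrl.read_state(); print(s["q"].round(4),s["effort"].round(2),s["joint_vel"].round(3))
delta(.5055,.1281,.181,.2071)
E
```

```text
[ 0.2226  0.3386 -0.3681  0.8663  0.009   3.1415] [ 2.000e-02 -4.312e+01  2.312e+01 -1.000e-02  4.000e-02 -0.000e+00] [-0.001 -0.001  0.001 -0.001 -0.    -0.002]
t: 9.68
position: [0.506, 0.1217, 0.1801]
tcp_rot: [-3.108, -0.359, 0.006]
wrist_force: [0.6, -0.4, -2.5]
gripper_width: 0.0092
grip_force: 58.8
t: 9.93
position: [0.506, 0.1218, 0.1801]
tcp_rot: [-3.108, -0.359, 0.006]
wrist_force: [-0.0, 0.2, -2.6]
gripper_width: 0.0089
grip_force: 58.8
[ 0.23    0.3387 -0.3679  0.8665  0.0131  3.1414] [ 5.000e-02 -4.314e+01  2.312e+01 -1.000e-02  6.000e-02 -0.000e+00] [-0.001 -0.001  0.001  0.002  0.     0.   ]
t 9.93 pos [0.506  0.1218 0.1801] yaw 0.2301 F [-0.   0.2 -2.6] T [0.01 0.03 0.03] w 0.0089
turn [-0.109  0.02   0.192] travel share [ 0.0042 -0.0313 -0.0046] mm [ 0.8 -6.3 -0.9]
```

Joint 6 sits at its limit: yaw 0.207 here would need q6 ≈ 3.18. I'd rather not work at the stop, so I'll set the bracket back at its old spot, turn the hand half round (q6 ≈ 0) and grip again.

```bash
python3 -m inch '{"turn":[[0,0,0],[0,0,0],[0,0,0],[0,0,0],[0,0,0],[0,0,0],[0,0,0],[0,0,0],[0,0,0],[0,0,0],[0,0,0],[0,0,0],[0,0,0],[0,0,0],[0,0,0],[0,0,0],[0,0,0],[0,0,0],[0,0,0]],"travel":[[0,0,-0.08],[0,0,-0.165],[0,0,-0.165],[0,0,-0.115],[-0.0638,0.1312,0],[-0.0638,0.1312,0],[-0.0638,0.1312,0],[-0.0638,0.1312,0],[-0.0638,0.1312,0],[-0.0638,0.1312,0],[-0.0638,0.1312,0],[-0.0638,0.1312,0],[-0.0638,0.1312,0],[-0.0638,0.1312,0],[-0.0638,0.1312,0],[-0.0638,0.1312,0],[0,0,0],[0,0,0],[0,0,0]],"gripper":[-1,-1,-1,-1,-1,-1,-1,-1,-1,-1,-1,-1,-1,-1,-1,-1,-1,-1,-1]}'
python3 - <<'E'
from go import *
delta(.4287,-.2196,.0865,.24)
E
```

```text
t: 12.3
position: [0.4292, -0.2203, 0.2813]
tcp_rot: [-3.108, -0.36, 0.006]
wrist_force: [-0.4, -0.0, -1.5]
gripper_width: 0.0091
grip_force: 59.0
t 12.3 pos [ 0.4292 -0.2203  0.2813] yaw 0.231 F [-0.4 -0.  -1.5] T [ 0.01  0.06 -0.01] w 0.0091
turn [-0.113  0.019 -0.075] travel share [-0.0017 -0.0042  0.9738] mm [ -0.3  -0.8 194.8]
```

```bash
python3 -m inch '{"turn":[[-0.113,0.019,-0.075],[0,0,0],[0,0,0],[0,0,0],[0,0,0],[0,0,0],[0,0,0],[0,0,0],[0,0,0],[0,0,0],[0,0,0],[0,0,0],[0,0,0],[0,0,0],[0,0,0],[0,0,0],[0,0,0],[0,0,0]],"travel":[[0,0,0.1],[0,0,0.2],[0,0,0.24],[0,0,0.2],[0,0,0.13],[0,0,0.07],[0,0,0.03],[0,0,0],[0,0,0],[0,0,0],[0,0,0],[0,0,0],[0,0,0],[0,0,-0.06],[0,0,-0.15],[0,0,-0.2],[0,0,-0.1],[0,0,0]],"gripper":[-1,-1,-1,-1,-1,-1,-1,-1,-1,1,1,1,1,1,1,1,1,1]}'
python3 -m inch '{"turn":[[0,0,-0.9],[0,0,-1],[0,0,-1],[0,0,-1],[0,0,-1],[0,0,-1],[0,0,-1],[0,0,-1],[0,0,-1],[0,0,-1],[0,0,-1],[0,0,-1],[0,0,-1],[0,0,-1],[0,0,-1],[0,0,-1],[0,0,-1],[0,0,-1],[0,0,-1],[0,0,-1]],"travel":[[0,0,0],[0,0,0],[0,0,0],[0,0,0],[0,0,0],[0,0,0],[0,0,0],[0,0,0],[0,0,0],[0,0,0],[0,0,0],[0,0,0],[0,0,0],[0,0,0],[0,0,0],[0,0,0],[0,0,0],[0,0,0],[0,0,0],[0,0,0]],"gripper":[1,1,1,1,1,1,1,1,1,1,1,1,1,1,1,1,1,1,1,1]}'
python3 - <<'E'
from go import *
delta(.4287,-.2196,.0857,.24+np.pi); print(ctrl.read_state()["q"])
E
```

```text
t: 14.55
position: [0.4304, -0.2215, 0.1915]
tcp_rot: [3.116, 0.374, 0.006]
wrist_force: [-0.6, -0.8, -0.7]
gripper_width: 0.0855
grip_force: 0.0
t: 17.05
position: [0.4283, -0.2204, 0.1881]
tcp_rot: [-0.793, -3.038, -0.0]
wrist_force: [-0.5, 0.5, 0.5]
gripper_width: 0.0854
grip_force: 0.0
t 17.05 pos [ 0.4283 -0.2204  0.1881] yaw 2.631 F [-0.5  0.5  0.5] T [ 0.   -0.04  0.01] w 0.0854
turn [ 4.000e-03 -1.700e-02 -6.255e+00] travel share [-0.0028  0.0034  0.512 ] mm [ -0.6   0.7 102.4]
[-4.75083528e-01  2.70994989e-01 -4.46053158e-01  8.55820430e-01
 -2.75302163e-04  3.55447606e-02]
```

```bash
python3 -m inch '{"turn":[[0,0,-0.9],[0,0,-0.9],[0,0,-0.9],[0,0,-0.9],[0,0,-0.9],[0,0,-0.9],[0,0,-0.855],[0,0,0],[0,0,0],[0,0,0],[0,0,0],[0,0,0],[0,0,0],[0,0,0],[0,0,0],[0,0,0],[0,0,0],[0,0,0],[0,0,0],[0,0,0]],"travel":[[0,0,0],[0,0,0],[0,0,0],[0,0,0],[0,0,0],[0,0,0],[0,0,0],[-0.0028,0.0034,0.06],[0,0,0.13],[0,0,0.15],[0,0,0.11],[0,0,0.062],[0,0,0],[0,0,0],[0,0,0],[0,0,0],[0,0,0],[0,0,0],[0,0,0],[0,0,0]],"gripper":[1,1,1,1,1,1,1,1,1,1,1,1,1,-1,-1,-1,-1,-1,-1,-1]}'
python3 - <<'E'
from go import *
delta(.4287,-.2196,.29,.2071+np.pi);print(ctrl.read_state()["q"])
E
```

```text
t: 19.55
position: [0.4298, -0.2203, 0.0873]
tcp_rot: [-0.37, 3.119, -0.002]
wrist_force: [-0.8, -0.4, 5.3]
gripper_width: 0.0091
grip_force: 59.1
t 19.55 pos [ 0.4298 -0.2203  0.0873] yaw -2.9057 F [-0.8 -0.4  5.3] T [-0.    0.16  0.08] w 0.0091
turn [-0.01   0.005  0.24 ] travel share [ 0.0046  0.0047 -1.0134] mm [   0.9    0.9 -202.7]
[-4.73463536e-01  3.92374170e-01 -5.86075633e-01  5.91103831e-01
 -4.78573526e-04 -7.09375532e-01]
```

```bash
python3 -m inch '{"turn":[[0,0,0],[0,0,0],[0,0,0],[0,0,0],[0,0,0],[0,0,0],[0,0,0.24],[0,0,0],[0,0,0],[0,0,0],[0,0,0],[0,0,0],[0,0,0],[0,0,0],[0,0,0],[0,0,0],[0,0,0],[0,0,0],[0,0,0],[0,0,0]],"travel":[[0,0,-0.08],[0,0,-0.17],[0,0,-0.2],[0,0,-0.2],[0,0,-0.2],[0,0,-0.16],[0,0,0],[-0.0608,0.1356,0],[-0.0608,0.1356,0],[-0.0608,0.1356,0],[-0.0608,0.1356,0],[-0.0608,0.1356,0],[-0.0608,0.1356,0],[-0.0608,0.1356,0],[-0.0608,0.1356,0],[-0.0608,0.1356,0],[-0.0608,0.1356,0],[-0.0608,0.1356,0],[-0.0608,0.1356,0],[0,0,0]],"gripper":[-1,-1,-1,-1,-1,-1,-1,-1,-1,-1,-1,-1,-1,-1,-1,-1,-1,-1,-1,-1]}'
python3 -m inch '{"turn":[[0,0,0],[0,0,0],[0,0,0],[0,0,0],[0,0,0],[0,0,0],[0,0,0]],"travel":[[0,0,0.05],[0,0,0.12],[0,0,0.16],[0,0,0.13],[0,0,0.07],[0,0,0],[0,0,0]],"gripper":[-1,-1,-1,-1,-1,-1,-1]}'
python3 - <<'E'
from go import *
delta(.5055,.1281,.181,.2071+np.pi);print(ctrl.read_state()["q"])
E
```

```text
t: 22.05
position: [0.5047, 0.1299, 0.2862]
tcp_rot: [0.328, -3.121, 0.001]
wrist_force: [1.1, -1.0, -3.4]
gripper_width: 0.009
grip_force: 59.0
t: 22.92
position: [0.506, 0.1284, 0.1835]
tcp_rot: [-0.324, 3.123, -0.0]
wrist_force: [0.4, 0.2, -2.5]
gripper_width: 0.0091
grip_force: 59.1
t 22.93 pos [0.506  0.1284 0.1835] yaw -2.9349 F [ 0.4  0.2 -2.5] T [ 0.    0.04 -0.01] w 0.0091
turn [-0.003  0.013 -0.004] travel share [ 0.0025 -0.0008  0.0125] mm [ 0.5 -0.2  2.5]
[ 2.48654660e-01  3.35744734e-01 -3.62145805e-01  8.71416661e-01
 -4.37396536e-04  4.19750367e-02]
```

```bash
sed -i 's/y=np.arctan2(\*R.from_rotvec(s\["tcp_rot"\]).as_matrix()\[1::-1,0\])/y=np.arctan2(*R.from_rotvec(s["tcp_rot"]).as_matrix()[1::-1,0])+np.pi/; s/\.0857/.0873/' hand.py
cat >> hand.py <<'E'
def ufit():
    m=mask("scene","upright",(300,250))
    r=fit(lambda p:place(UP(*p[3:]),p),np.array([.6112,.1515,.2071,31,56,65]),{"scene":m},np.array([.005,.005,.03,3,6,6])); print("upright scene",r)
E
python3 - <<'E'
from hand import *
for i in range(4): sfit()
ufit();
E
```

```text
bracket fit minus kinematic, mm: along x -2.6056017393563065 along y 1.890928101080387 cost 69.74901960784314 of 269.0
bracket fit minus kinematic, mm: along x -56.147429507418195 along y 18.49581211949085 cost 482.0 of 482.0
bracket fit minus kinematic, mm: along x -2.0149172542018494 along y -0.23080473636312177 cost 42.13333333333333 of 309.0
bracket fit minus kinematic, mm: along x -2.50871650595395 along y 0.12825056143896635 cost 51.59215686274509 of 282.0
upright scene (array([ 0.6105,  0.1522,  0.2026, 29.8933, 56.5838, 66.3712]), np.float64(87.63137254901962), np.float64(1688.0))
```

In hand, the camera agrees with the kinematics laterally to about 1 mm. I'll start low (origin z ≈ 64 mm, so the tabs stay below the catch), touch the strip gently, and slide up until the tabs drop in.

```bash
python3 -m inch '{"turn":[[0,0,0],[0,0,0],[0,0,0],[0,0,0],[0,0,0],[0,0,0],[0,0,0],[0,0,0]],"travel":[[0,0,0.06],[0,0,0.101],[-0.05,0,0],[-0.06,0,0],[-0.04,0,0],[-0.01,0,0],[0,0,0],[0,0,0]],"gripper":[-1,-1,-1,-1,-1,-1,-1,-1]}'
cat > st.py <<'E'
from h import *
P=np.array([.6122,.1507,0]); U=R.from_euler("z",.2071)
s=ctrl.read_state(); o=U.inv().apply(s["position"]-P)*1e3+[59,0,-87.3]; F=U.inv().apply(s["wrist_force"])
A=(R.from_euler("z",.2071+np.pi)*R.from_euler("x",np.pi)).inv()*R.from_rotvec(s["tcp_rot"])
print("t %.2f"%s["t"],"origin in upright mm",o.round(2),"F",F.round(1),"T",U.inv().apply(s["wrist_torque"]).round(2),"rot err",A.as_rotvec().round(3))
E
python3 st.py
for i in 1 2; do python3 -m inch '{"turn":[[0,0,0],[0,0,0]],"travel":[[-0.005,0,0],[0,0,0]],"gripper":[-1,-1]}' >/dev/null; python3 st.py; done
```

```text
t: 24.38
position: [0.5363, 0.1349, 0.1506]
tcp_rot: [0.325, -3.124, 0.001]
wrist_force: [0.2, -0.4, -2.3]
gripper_width: 0.0091
grip_force: 59.0
t 24.38 origin in upright mm [-18.55   0.17  63.29] F [ 0.1 -0.4 -2.3] T [0.02 0.03 0.04] rot err [ 0.  0. -0.]
t 24.62 origin in upright mm [-17.22   0.2   63.31] F [ 0.6 -0.8 -2.4] T [0.04 0.06 0.02] rot err [ 0. -0. -0.]
t 24.88 origin in upright mm [-16.05   0.19  63.26] F [ 0.5 -0.5 -2.9] T [-0.01  0.04 -0.  ] rot err [ 0. -0. -0.]
```

```bash
for i in 1 2 3 4; do python3 -m inch '{"turn":[[0,0,0],[0,0,0]],"travel":[[-0.005,0,0],[0,0,0]],"gripper":[-1,-1]}' >/dev/null; python3 st.py; done
```

```text
t 25.12 origin in upright mm [-15.02   0.22  63.24] F [ 0.6  0.6 -2.4] T [ 0.05 -0.   -0.03] rot err [ 0. -0. -0.]
t 25.38 origin in upright mm [-14.03   0.2   63.24] F [-0.2 -0.  -2.8] T [ 0.03  0.03 -0.03] rot err [ 0. -0. -0.]
t 25.62 origin in upright mm [-13.74   0.18  63.1 ] F [-1.6  0.3 -1.3] T [0.02 0.28 0.05] rot err [ 0.     0.001 -0.   ]
t 25.88 origin in upright mm [-13.59   0.19  63.02] F [-4.3  0.1  1.3] T [ 0.01  0.8  -0.07] rot err [ 0.     0.003 -0.   ]
```

Contact at x = −13.7, exactly as predicted. Now I slide up under light push.

```bash
for i in 1 2 3 4 5; do python3 -m inch '{"turn":[[0,0,0],[0,0,0]],"travel":[[0,0,-0.005],[0,0,-0.003]],"gripper":[-1,-1]}' >/dev/null; python3 st.py; done
```

```text
t 26.12 origin in upright mm [-13.56   0.18  63.91] F [-3.8 -0.1 -4.9] T [ 0.03  1.04 -0.02] rot err [ 0.     0.003 -0.   ]
t 26.38 origin in upright mm [-13.37   0.16  65.67] F [-5.  -1.5 -5.8] T [-0.03  1.25  0.02] rot err [ 0.     0.003 -0.   ]
t 26.62 origin in upright mm [-10.11   0.22  68.81] F [ 0.2  0.1 -2.2] T [-0.05  0.01  0.01] rot err [ 0.    -0.005 -0.   ]
t 26.88 origin in upright mm [-9.89  0.23 70.27] F [ 3.5 -1.2 -8.5] T [ 0.03 -0.24 -0.04] rot err [ 0.    -0.005  0.   ]
t 27.12 origin in upright mm [-11.18   0.22  71.17] F [  5.    0.1 -10.1] T [ 0.04 -0.35  0.  ] rot err [ 0.    -0.002 -0.   ]
```

The tabs dropped in at z ≈ 67–69 (shift ≈ −10 mm), and the upper edge was touched at about 70.5. I back down to the middle of the window and push in.

```bash
python3 -m inch '{"turn":[[0,0,0],[0,0,0]],"travel":[[0,0,0.0115],[0,0,0]],"gripper":[-1,-1]}' >/dev/null; python3 st.py
for i in 1 2 3; do python3 -m inch '{"turn":[[0,0,0],[0,0,0]],"travel":[[-0.0075,0,0],[0,0,0]],"gripper":[-1,-1]}' >/dev/null; python3 st.py; done
```

```text
t 27.38 origin in upright mm [-12.66   0.18  69.15] F [ 0.3 -0.4 -3.4] T [0.01 0.06 0.  ] rot err [ 0.     0.001 -0.   ]
t 27.62 origin in upright mm [-10.51   0.2   69.24] F [ 0.5 -0.  -3.2] T [-0.01  0.01 -0.01] rot err [ 0. -0. -0.]
t 27.88 origin in upright mm [-8.99  0.21 68.99] F [-1.   0.  -2.4] T [-0.01  0.02 -0.01] rot err [ 0. -0. -0.]
t 28.12 origin in upright mm [-7.48  0.19 68.92] F [ 0.2 -0.3 -1.9] T [-0.01  0.03  0.04] rot err [ 0. -0. -0.]
```

```bash
for i in 1 2 3 4 5; do python3 -m inch '{"turn":[[0,0,0],[0,0,0]],"travel":[[-0.0065,0,0],[0,0,0]],"gripper":[-1,-1]}' >/dev/null; python3 st.py; done
```

```text
t 28.38 origin in upright mm [-6.19  0.22 68.96] F [ 0.1 -0.5 -3.2] T [ 0.04  0.02 -0.04] rot err [ 0. -0. -0.]
t 28.62 origin in upright mm [-5.43  0.2  68.81] F [-0.9  0.4 -2.2] T [ 0.01  0.24 -0.03] rot err [ 0.     0.001 -0.   ]
t 28.88 origin in upright mm [-4.33  0.18 68.74] F [-3.4  0.2 -2.6] T [0.07 0.44 0.  ] rot err [ 0.     0.001 -0.   ]
t 29.12 origin in upright mm [-2.88  0.17 68.72] F [-3.8  0.1 -2.5] T [-0.03  0.58 -0.02] rot err [ 0.     0.001 -0.   ]
t 29.38 origin in upright mm [-1.57  0.18 68.7 ] F [-4.6  0.2 -2.3] T [0.05 0.71 0.01] rot err [ 0.     0.001 -0.   ]
```

```bash
for i in 1 2; do python3 -m inch '{"turn":[[0,0,0],[0,0,0]],"travel":[[-0.0055,0,0],[0,0,0]],"gripper":[-1,-1]}' >/dev/null; python3 st.py; done
for i in 1 2 3; do python3 -m inch '{"turn":[[0,0,0],[0,0,0]],"travel":[[0,0,0.0075],[0,0,0.0075]],"gripper":[-1,-1]}' >/dev/null; python3 st.py; done
```

```text
t 29.62 origin in upright mm [-0.59  0.17 68.67] F [-5.3  0.3 -2.3] T [-0.03  0.77 -0.02] rot err [ 0.     0.001 -0.   ]
t 29.88 origin in upright mm [-0.35  0.18 68.6 ] F [-7.2 -0.1 -0.2] T [ 0.02  1.   -0.03] rot err [0.    0.003 0.   ]
t 30.12 origin in upright mm [-0.25  0.2  66.32] F [-9.6  0.1  4. ] T [-0.01  1.08 -0.03] rot err [0.    0.002 0.   ]
t 30.38 origin in upright mm [-0.26  0.17 63.34] F [-9.   0.5  3.2] T [-0.05  1.18 -0.03] rot err [0.    0.002 0.   ]
t 30.62 origin in upright mm [-0.27  0.17 60.36] F [-9.2 -0.5  4. ] T [-0.02  1.14 -0.04] rot err [0.    0.002 0.   ]
```

```bash
for i in 1 2 3; do python3 -m inch '{"turn":[[0,0,0],[0,0,0]],"travel":[[0.001,0,0.006],[0,0,0.006]],"gripper":[-1,-1]}' >/dev/null; python3 st.py; done
for i in 1 2; do python3 -m inch '{"turn":[[0,0,0],[0,0,0]],"travel":[[0,0,0.005],[0,0,0]],"gripper":[-1,-1]}' >/dev/null; python3 st.py; done
```

```text
t 30.88 origin in upright mm [-0.28  0.18 57.94] F [-8.3  0.4  4. ] T [-0.07  1.05 -0.08] rot err [0.    0.002 0.   ]
t 31.12 origin in upright mm [-0.29  0.18 55.38] F [-7.4 -0.5  1.2] T [-0.05  0.87 -0.05] rot err [0.    0.002 0.   ]
t 31.38 origin in upright mm [-0.41  0.12 52.57] F [-5.7 -0.3 -1.1] T [-0.05  0.84 -0.03] rot err [0.001 0.002 0.   ]
t 31.62 origin in upright mm [-0.49  0.12 51.33] F [-4.8 -0.8 -2.2] T [-0.06  0.91 -0.11] rot err [0.001 0.002 0.   ]
t 31.88 origin in upright mm [-0.31  0.14 50.8 ] F [-6.9 -0.1 -0. ] T [-0.04  0.87 -0.1 ] rot err [0.001 0.001 0.   ]
```

```bash
for i in 1 2 3; do python3 -m inch '{"turn":[[0,0,0],[0,0,0]],"travel":[[0,0,0.004],[0,0,0]],"gripper":[-1,-1]}' >/dev/null; python3 st.py; done
```

```text
t 32.12 origin in upright mm [-0.29  0.13 50.23] F [-7.  -0.9  1.6] T [-0.08  0.87 -0.14] rot err [0.001 0.001 0.   ]
t 32.38 origin in upright mm [-0.29  0.11 49.5 ] F [-8.2  0.1  1.5] T [-0.04  0.89 -0.11] rot err [0.001 0.001 0.   ]
t 32.62 origin in upright mm [-0.26  0.1  48.83] F [-7.8 -0.2  3.4] T [-0.09  0.97 -0.11] rot err [0.001 0.001 0.   ]
```

```bash
for i in 1 2 3; do python3 -m inch '{"turn":[[0,0,0],[0,0,0]],"travel":[[0.001,0,0.004],[0,0,0]],"gripper":[-1,-1]}' >/dev/null; python3 st.py; done
```

```text
t 32.88 origin in upright mm [-0.32  0.11 48.78] F [-8.8 -0.5  7. ] T [-0.03  1.2  -0.11] rot err [0. 0. 0.]
t 33.12 origin in upright mm [-0.35  0.14 48.69] F [-10.7  -0.1  12.1] T [-0.06  1.41 -0.11] rot err [ 0.001 -0.     0.   ]
t 33.38 origin in upright mm [-0.42  0.14 48.53] F [-11.2  -0.9  15.1] T [-0.12  1.51 -0.14] rot err [ 0.    -0.001  0.   ]
```

It has reached a firm stop at z ≈ 48.7. I ease the push off and check the catch.

```bash
python3 -m inch '{"turn":[[0,0,0],[0,0,0]],"travel":[[0.004,0,-0.008],[0,0,0]],"gripper":[-1,-1]}' >/dev/null; python3 st.py;  python3 -m inch '{"turn":[[0,0,0],[0,0,0]],"travel":[[0.005,0,-0.002],[0,0,0]],"gripper":[-1,-1]}' >/dev/null; python3 st.py
python3 - <<'E'
from h import *
im=np.mean([read_camera("scene").astype(float) for _ in range(6)],0)
o=np.load("scavg.npy"); x,y=265,190
c=[cv2.resize(np.clip(i[y:y+85,x:x+55,::-1]*1.4,0,255).astype(np.uint8),None,fx=7,fy=7,interpolation=cv2.INTER_CUBIC) for i in(o,im)]
cv2.imwrite("pics/home.png",np.hstack(c))
E
```

```text
t 33.62 origin in upright mm [-0.48  0.08 48.75] F [-6.5 -0.   5.6] T [-0.07  0.84 -0.1 ] rot err [ 0.001 -0.002  0.   ]
t 33.88 origin in upright mm [-0.58  0.1  48.8 ] F [-3.3 -1.8  4.3] T [-0.19  0.21 -0.08] rot err [ 0.001 -0.003  0.   ]
```

View pics/home.png

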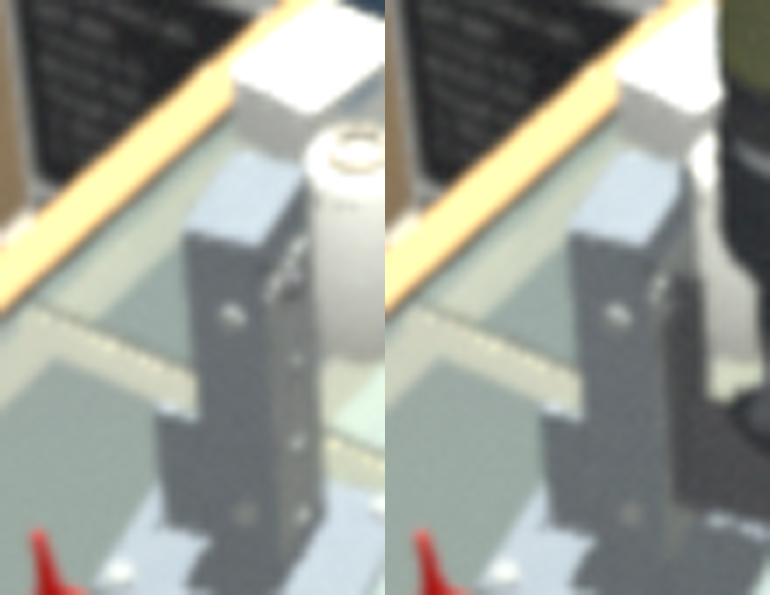

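```bash
for i in 1 2; do python3 -m inch '{"turn":[[0,0,0],[0,0,0]],"travel":[[0.004,0,-0.0015],[0,0,0]],"gripper":[-1,-1]}' >/dev/null; python3 st.py; done
```

```text
t 34.42 origin in upright mm [-0.88  0.18 48.77] F [ 3.2 -1.5  1.9] T [-0.18 -0.88 -0.13] rot err [ 0.    -0.004  0.   ]
t 34.67 origin in upright mm [-2.63  0.4  48.86] F [ 3.3 -0.   2. ] T [-0.06 -0.92 -0.06] rot err [-0.    -0.002 -0.   ]
```

Pulling back to x = −2.6 was resisted only by friction, with no outward push from the catch, which suggests it has sprung out. I relieve the vertical load and move in slightly to confirm.

```bash
python3 -m inch '{"turn":[[0,0,0],[0,0,0]],"travel":[[-0.004,0,-0.004],[0,0,0]],"gripper":[-1,-1]}' >/dev/null; python3 st.py; python3 -m inch '{"turn":[[0,0,0],[0,0,0]],"travel":[[-0.006,0,-0.001],[0,0,0]],"gripper":[-1,-1]}' >/dev/null; python3 st.py
```

```text
t 34.92 origin in upright mm [-2.8   0.35 49.11] F [3.4 0.4 0.1] T [ 0.01 -0.84  0.05] rot err [ 0.  0. -0.]
t 35.17 origin in upright mm [-2.62  0.33 49.16] F [-0.6  0.1  0.8] T [ 0.1  -0.24 -0.01] rot err [ 0.     0.002 -0.   ]
```

```bash
python3 -m inch '{"turn":[[0,0,0],[0,0,0]],"travel":[[-0.005,0,0],[0,0,0]],"gripper":[-1,-1]}' >/dev/null; python3 st.py; python3 -m inch '{"turn":[[0,0,0],[0,0,0]],"travel":[[-0.003,0,0],[0,0,0]],"gripper":[-1,-1]}' >/dev/null; python3 st.py
```

```text
t 35.42 origin in upright mm [-2.44  0.3  49.08] F [-5.   0.8  4.4] T [0.19 0.49 0.03] rot err [ 0.     0.004 -0.   ]
t 35.67 origin in upright mm [-0.54  0.11 49.11] F [-3.8  0.2  1.5] T [0.04 0.43 0.03] rot err [0.001 0.001 0.   ]
```

The breakaway forces in and out are nearly symmetric (+3.3 / −5 N), so the catch carries no load. I press it down gently once more, then open, rise and look.

```bash
python3 -m inch '{"turn":[[0,0,0],[0,0,0]],"travel":[[0.003,0,0.007],[0,0,0]],"gripper":[-1,-1]}' >/dev/null; python3 st.py; python3 -m inch '{"turn":[[0,0,0],[0,0,0]],"travel":[[0.0015,0,0.003],[0,0,0]],"gripper":[-1,-1]}' >/dev/null; python3 st.py
python3 -m inch '{"turn":[[0,0,0],[0,0,0]],"travel":[[0,0,-0.008],[0,0,0]],"gripper":[-1,-1]}' >/dev/null; python3 st.py
python3 -m inch '{"turn":[[0,0,0],[0,0,0],[0,0,0],[0,0,0],[0,0,0],[0,0,0],[0,0,0],[0,0,0],[0,0,0],[0,0,0],[0,0,0],[0,0,0],[0,0,0],[0,0,0],[0,0,0],[0,0,0]],"travel":[[0,0,0],[0,0,0],[0,0,0],[0,0,0],[0,0,-0.03],[0,0,-0.08],[0,0,-0.12],[0,0,-0.15],[0.1,0,-0.15],[0.15,0,-0.1],[0.15,0.1,0],[0.15,0.1,0],[0.1,0.1,0],[0,0,0],[0,0,0],[0,0,0]],"gripper":[1,1,1,1,1,1,1,1,1,1,1,1,1,1,1,1]}'
cat > look.py <<'E'
from hand import *
im=np.mean([read_camera("scene").astype(float) for _ in range(6)],0)
o=np.load("scavg.npy"); x,y=265,190
c=[cv2.resize(np.clip(i[y:y+85,x:x+55,::-1]*1.4,0,255).astype(np.uint8),None,fx=7,fy=7,interpolation=cv2.INTER_CUBIC) for i in(o,im)]
import sys; cv2.imwrite(sys.argv[1],np.hstack(c))
for n in("scene","top"):
    if n=="top": read_camera(n)
    for r in regions_of(n,"bracket")[:1]:
        m=r["pixels"].astype(float); g0=np.array([.6122,.1507,.2071,.049])
        cost=lambda v:np.abs(render(n,place(BR,(g0+v*[.005,.005,.03,.005])[:3],.049+v[3]*.005))-m).sum()
        ks=[(d,cost([0,0,0,d/5])) for d in(-4,-2,-1,0,1,2,4)]; print(n,m.sum(),ks)
E
python3 look.py pics/after.png
```

```text
t 35.92 origin in upright mm [-0.47  0.08 48.68] F [-4.9 -0.3  6.2] T [0.07 0.39 0.06] rot err [ 0.001 -0.001  0.   ]
t 36.17 origin in upright mm [-0.53  0.1  48.59] F [-5.1  0.   8.1] T [ 0.1   0.48 -0.01] rot err [ 0.001 -0.001  0.   ]
t 36.42 origin in upright mm [-0.61  0.1  49.01] F [-2.3 -0.4  2.9] T [-0.03  0.22  0.02] rot err [ 0.001 -0.     0.   ]
t: 38.42
position: [0.415, 0.1704, 0.2628]
tcp_rot: [-0.323, 3.124, -0.0]
wrist_force: [-0.4, 0.5, -1.1]
gripper_width: 0.0851
grip_force: 0.0Traceback (most recent call last):
  File "look.py", line 11, in <module>
    ks=[(d,cost([0,0,0,d/5])) for d in(-4,-2,-1,0,1,2,4)]; print(n,m.sum(),ks)
           ~~~~^^^^^^^^^^^^^
  File "look.py", line 10, in <lambda>
    cost=lambda v:np.abs(render(n,place(BR,(g0+v*[.005,.005,.03,.005])[:3],.049+v[3]*.005))-m).sum()
                                               ~^~~~~~~~~~~~~~~~~~~~~
TypeError: can't multiply sequence by non-int of type 'list'
```

View pics/after.png

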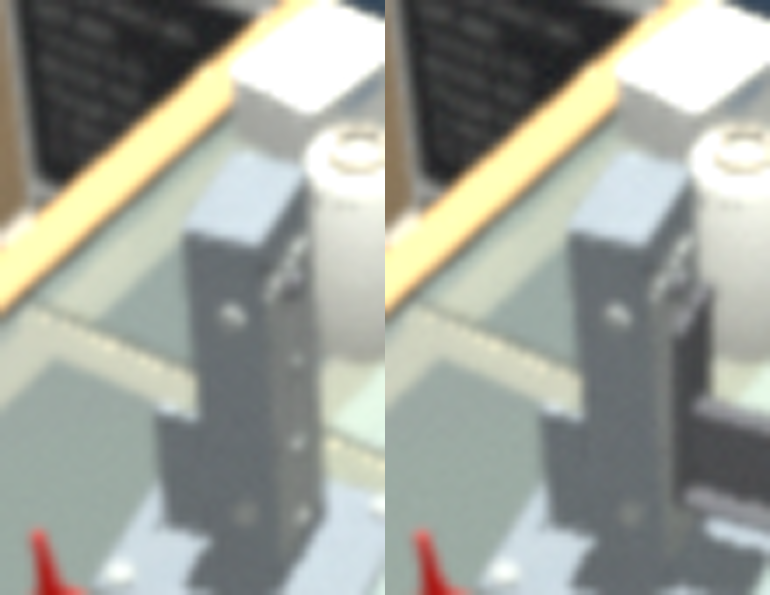

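The bracket hangs in the strip with its plate top just below the catch marks (crop about (670,270)), which look the same as before. One numeric check of the catch region, and of whether it is all the way down.

Run:
```python
from hand import *
im=np.mean([read_camera("scene").astype(float) for _ in range(8)],0).mean(2); o=np.load("scavg.npy").mean(2)
w=lambda x,y,z:place([np.array([[x,y,z]])/1e3],(.6122,.1507,.2071))[0]
for s in(-11.3,):
    print("catch px",proj("scene",w(-4,0,160.5+s)),"plate top px",proj("scene",w(-2,0,48.8+93)),proj("scene",w(-2,16,48.8+93)))
print(o[218:236,298:312].round().astype(int)); print((im-o)[218:236,298:312].round().astype(int))
m=regions_of("scene","bracket")[0]["pixels"].astype(float)
for x in(-2.5,-1,0): print(x,[(z,round(np.abs(render("scene",place(BR,(*w(x,0,0)[0,:2],.2071),z/1e3))-m).sum())) for z in(45,47,48,49,50,51,53)],m.sum())
```

```text
catch px [[306.9527 229.9601]] plate top px [[306.3664 231.9499]] [[303.9835 235.7773]]
[[163 163 163 163 163 162 161 149 119  88  91 114 136 158]
 [161 162 162 163 164 163 156 133  96  80  91 116 137 156]
 [162 162 162 162 163 161 143 108  84  79  92 120 146 158]
 [163 163 163 164 162 151 120  89  79  79  91 120 147 157]
 [162 162 164 163 155 133  98  80  79  83  96 120 144 154]
 [151 154 158 157 141 107  85  80  85  97 109 121 142 152]
 [118 128 138 138 116  89  80  83  98 122 126 122 140 149]
 [ 91  95  98  99  89  81  81  87 112 134 117 116 138 147]
 [ 80  79  80  80  79  79  83  95 113 115 101 111 136 146]
 [ 77  77  77  76  74  77  86 105 120 104  91 109 135 143]
 [ 78  77  76  73  70  76  94 107 114 104  92 104 132 142]
 [ 78  77  76  74  76  92 112 112 110 109  94 102 129 138]
 [ 78  79  77  77  84 103 121 104  95  93  86 102 128 137]
 [ 79  79  76  79  88 104 108  89  79  79  84 101 125 134]
 [ 81  78  79  79  91 105  95  80  74  78  86 100 121 131]
 [101  88  79  78  83  93  90  84  84  86  89  97 116 128]
 [125 105  84  78  79  87  88  87  88  89  90  96 113 126]
 [116 113
[... 675 characters left out ...]
  0   1   1   1  -1   0]
 [  0   0   0   2   0   0   0   2   0   0  -1  -1  -4  -4]
 [  0  -2   0   0  -1   1   1   3   1   0   0  -5 -15 -17]
 [ -1  -2   1   0  -2   0   0   0   0   0   2  -3 -23 -34]
 [  0   0  -1   0  -1   1   0  -1   1   0   2   1 -27 -41]
 [  0   0   1  -2   0   0   0   0   1   0   1  -6 -37 -41]
 [  0   0   0   0   1   0  -1   0   5   9   5 -19 -50 -42]
 [  0  -1   0   0   1  -1   0   1   7  15   6 -28 -53 -39]]
-2.5 [(45, 130), (47, 151), (48, 167), (49, 187), (50, 208), (51, 232), (53, 280)] 823.0
-1 [(45, 150), (47, 171), (48, 188), (49, 210), (50, 230), (51, 253), (53, 300)] 823.0
0 [(45, 170), (47, 191), (48, 209), (49, 229), (50, 249), (51, 272), (53, 317)] 823.0
```

The catch's highlight and shadow pixels match the pictures taken before insertion (difference ≤ 3 grey levels), so it is sprung out. Kinematically the bracket sits at z ≈ 48.6 mm against its stop. Handing in.

```bash
python3 -c "
from cell import ctrl
print(ctrl.finish_job())"
```

```text
the job is handed in; nothing more can be done
None
```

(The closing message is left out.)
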